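Make up two kits from the bench stock

TASK

Make up the two kits in the trays. The blue tray gets the white-capped vial, standing on the white disc, and the yellow joint clip, lying flat in the plain bay; the red tray gets the black-capped vial, standing on the white disc, and the small card box, lying flat in the plain bay with its long side along the bay's long side. Keep the vials upright all the time, and leave the rubber stopper, the steel flange and the stirring bar where they are.

Things in the scene. Friction and masses are not known exactly. Their poses are not given: they have to be found in the camera images.
- blue_tray: Fixed blue plastic tray, 82 (x) x 120 (y) mm, with two bays side by side in y, each 74 (x) x 54 (y) mm inside. Floor top 4 mm, tops of walls and middle rib 10 mm above the table; walls and rib 4 mm thick. Origin: centre of underside, z up; its y within 0.12 rad of world y. Bay centres (x = 0): y = +29 mm (flat white disc, 50 mm wide, on its floor) and y = -29 mm (plain bay).
- red_tray: Fixed red plastic tray, 82 (x) x 120 (y) mm, with two bays side by side in y, each 74 (x) x 54 (y) mm inside. Floor top 4 mm, tops of walls and middle rib 10 mm above the table; walls and rib 4 mm thick. Origin: centre of underside, z up; its y within 0.12 rad of world y. Bay centres (x = 0): y = -29 mm (flat white disc, 50 mm wide, on its floor) and y = +29 mm (plain bay).
- white_cap_vial: Glass vial with brown contents and a WHITE screw cap, 28 mm diameter, 60 mm tall (cap 22 mm wide, from 53 mm up). It stands upright; origin: centre of its underside, z up.
- black_cap_vial: Glass vial with brown contents and a BLACK screw cap, 28 mm diameter, 60 mm tall (cap 22 mm wide, from 53 mm up). It stands upright; origin: centre of its underside, z up.
- yellow_clip: Yellow plastic C-shaped joint clip lying flat, 32 mm (its x) by 42 mm (its y), 16 mm high. Origin: centre of its underside, z up. The ring part, y from -7 to +11 mm, can be gripped across x (32 mm, slightly rounded).
- gasket_carton: Small tan card box with a red label on top, 36 mm (its x) by 58 mm (its y), 24 mm high, lying flat; grip it across x. Origin: centre of its underside, z up.
- black_stopper: Plain black rubber stopper without a vial below it, a cone standing on its narrow end: 31 mm diameter at the top, 28 mm high; belongs to no kit. Origin: centre of its underside, z up.
- steel_flange: Round flat pale grey steel blank flange, a disc 40 mm across, 6 mm high, lying flat; belongs to no kit. Origin: centre of its underside.
- stirring_bar: Small white stirring bar lying on the table, 34 mm (its y) by 9 mm, 9 mm high; belongs to no kit. Origin: centre of its underside.
Not all that is in view belongs to the job. Leave any orange look-alike of the black_cap_vial alone.

How it is judged:
By the outcome, as a careful person would: the job done as asked, in the order asked, and still so for the second after the job is handed in, with the robot touching nothing.
It also fails if it takes over 115 s, if anything falls off the work surface, if the arm or the gripper's body presses on something with over 40 N, if the wrist force passes 120 N, or if a joint passes its speed limit or range.

ROBOT

A 6-joint arm with a two-finger parallel gripper is mounted at the origin on a cart in front of the work surface, level with it; the furniture and walls round the work are solid. World frame = base frame: x ahead of the robot, y to its left, z up, the work surface at z = 0. Lengths are in mm, angles in degrees, forces in N, time in s.
With the tool pointing down it reaches from about 350 to 850 mm from the base axis. Payload 8.1 kg.
Tool frame: the origin (TCP) lies at the very end of the fingers, on their centre line; the grasp point (between the pads) lies 19 mm behind it (r.grip_point_offset is the distance from the TCP to the grasp point, in mm); z points along the fingers, y is the line along which they close (so a half turn about z gives the same grasp; the last joint's range is limited). The gripper opens to 85 mm and grips with 20 to 120 N. Pads are 22 mm wide; open, the fingers measure 114 mm over their backs; the gripper's body (76 mm by 85 mm) begins 54 mm behind the grasp point. The pads swing forward as they close: fully open they stand 13 mm farther back than shut.
Start: joints at [65.523, 7.471, 85.268, -0, 87.261, -4.893], TCP at [201.089, 565.304, 231.292] pointing down, gripper open.
Joint ranges: [-169.43, 169.43], [-51.17, 129.36], [1.28, 143.12], [-76.62, 256.62], [0, 156.53], [-152.29, 152.29]. Speed limits (degrees/s): [136.94, 136.94, 159.86, 180, 180, 180].

INTERFACE

Orientations are given as [roll, pitch, yaw] about the fixed x, y, z axes, in that order (R = Rz(yaw) Ry(pitch) Rx(roll)).
In Python, from bench import status, eyes, r gives the robot as it stands.
- The arm moves only by the shell command python3 -m handwheel 'ROWS' [FORCE]. ROWS is a JSON object whose one key "series" holds a list that holds one entry, the list of rows, each a list of 7 numbers: the shift along the tool's x, y, z in cm, then the turn, a rotation vector about the tool's x, y, z in rad, then the opening, from 0 (shut) to 1 (fully open). In form: {"series": [[[tx, ty, tz, rx, ry, rz, claw], ...]]}. A call has 1 to 12 rows; each row is the pose to reach, as a shift and turn from the pose commanded when the call began, along the tool's axes at that moment; what a row does not reach only later rows make up. A row lasts 1/8 s, in which the tool goes at most 62.5 mm and 10.7 degrees, less where a joint would pass 70% of its speed; a pose out of reach is approached as far as the arm can. A call with a gripper value outside its range is refused whole. The fingers move at their own pace and stop on an object; FORCE is the grip in N (left out, the last holds). Time passes only in rows, so rows that repeat a pose let the fingers close. It gives the time, the measured TCP pose, the force, the opening and the grip force at its end, in the units of the state.
- status.sense(): the state, without advancing time (a new reading comes with each control period).
- eyes.snapshot(name): name is "side" or "top"; returns a dict with "img" (400x640x3 uint8, red, green, blue), "mtx" (3x3 intrinsics, pixels), "k1" (the pictures are not rectified: a ray, as slopes to the right and down, at radius r is drawn at 1 + k1 r^2 times it, then the intrinsics apply), "R" (3x3) and "t" (3): a world point X has camera coordinates R X + t. Camera axes: x right, y down, z forward; pixel columns grow to the right and rows downward; lengths in mm; the calibration is good to about 2 mm. A picture is of the moment at which its call begins. There is no depth.
- r.hand_in(): hands the job in; it is judged then, once.
The state is a dict: "time": time; "joint_pos": joint angles; "qd": joint speeds; "joint_efforts": joint torques, N m; "tool_pos": TCP position; "tcp_rot": TCP orientation; "ft_force": force on the tool from outside, world axes, zero at the start; "wrist_torque": the same for the moment, N m; "finger_gap": finger opening in mm; "grip_force": force on a finger pad.
Only numpy, scipy, OpenCV 4.12 (cv2) and the standard library are available. Lean on these libraries where they do the work, as an engineer would, in place of code of your own. Each camera call takes 0.05 s, during which the arm holds its last target. There are 200 camera calls.

## Working session

There is one attempt and no reset: what is moved stays moved. The work goes in short steps, Python scripts to look and compute and a shell command to move; the robot and the scene stay as the last step left them, time stands still between calls to the robot, and variables do not carry over. Pictures are saved under pics/ and viewed, at most 18 in all, crops included, and the job is handed in when it is done.

```bash
mkdir -p pics; ls; python3 - <<'E'
from bench import status, eyes, r
import cv2,pickle
print(status.sense())
for n in("top","side"):
    s=eyes.snapshot(n); cv2.imwrite(f"pics/{n}0.png",s["img"][:,:,::-1]); pickle.dump(s,open(n+".pkl","wb"))
    print(n,s["mtx"],s["k1"],s["R"],s["t"])
E
```

```text
pics
{'time': 0.0, 'joint_pos': array([ 6.55231158e+01,  7.51656865e+00,  8.53292656e+01,  1.68426367e-03,
        8.72604908e+01, -4.89207287e+00]), 'qd': array([ 0.06306877, -0.01737111, -0.00791201,  0.09023281, -0.07494534,
        0.00699586]), 'joint_efforts': array([-1.08735101e-03, -5.69415343e+01, -5.00541544e+01, -2.98358373e-04,
        1.50267337e-02,  1.77766810e-05]), 'tool_pos': array([200.85423414, 564.80603594, 230.22932591]), 'tcp_rot': array([-1.79894206e+02, -1.07433530e-02,  1.60415097e+02]), 'ft_force': array([-0.41519435,  0.72808696,  0.44883465]), 'wrist_torque': array([-0.05440457,  0.04485464,  0.01887991]), 'grip_force': 0.0, 'finger_gap': 85.2677497586427}
top [[501.96906811   0.         316.98422293]
 [  0.         501.96906811 198.96778832]
 [  0.           0.           1.        ]] -0.16361076416077408 [[-0.01674985 -0.99982373  0.00848234]
 [-0.99895913  0.01637418 -0.04257405]
 [ 0.04242765 -0.00918662 -0.99905731]] [176.69202276 496.66542203 887.82237947]
side [[468.08377996   0.         312.45738698]
 [  0.         468.08377996 198.71785867]
 [  0.           0.           1.        ]] 0.02234429642568845 [[-0.97229631 -0.2334032   0.01276064]
 [-0.11909009  0.44764505 -0.88624571]
 [ 0.20114035 -0.8632131  -0.46303964]] [534.65415691  21.8715009  981.69240695]
```

View pics/top0.png

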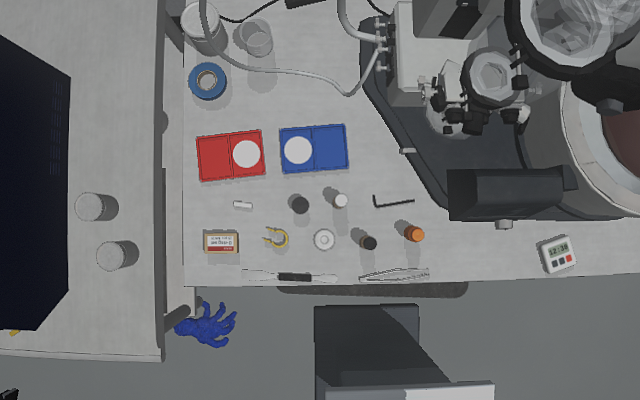

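View pics/side0.png

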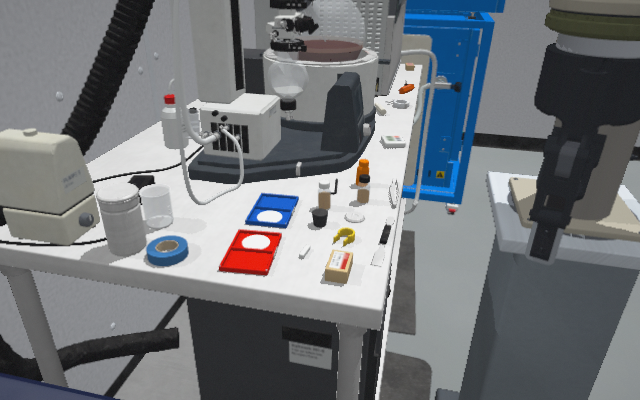

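The top view shows the red tray at about (231,155), the blue tray (313,148), white vial (338,200), black-capped vial (368,242), orange look-alike (414,234), clip (276,238) and carton (221,241). The stopper is at (300,204), the flange (324,240) and the bar (243,205). The side view agrees with this and shows the arm off to the right. Next I'll enlarge both.

```bash
python3 - <<'E'
import cv2
a=cv2.imread("pics/top0.png")[120:290,185:445]
cv2.imwrite("pics/topc.png",cv2.resize(a,None,fx=3,fy=3,interpolation=cv2.INTER_CUBIC))
a=cv2.imread("pics/side0.png")[155:290,215:405]
cv2.imwrite("pics/sidec.png",cv2.resize(a,None,fx=4,fy=4,interpolation=cv2.INTER_CUBIC))
E
```

```text
(no output)
```

View pics/topc.png

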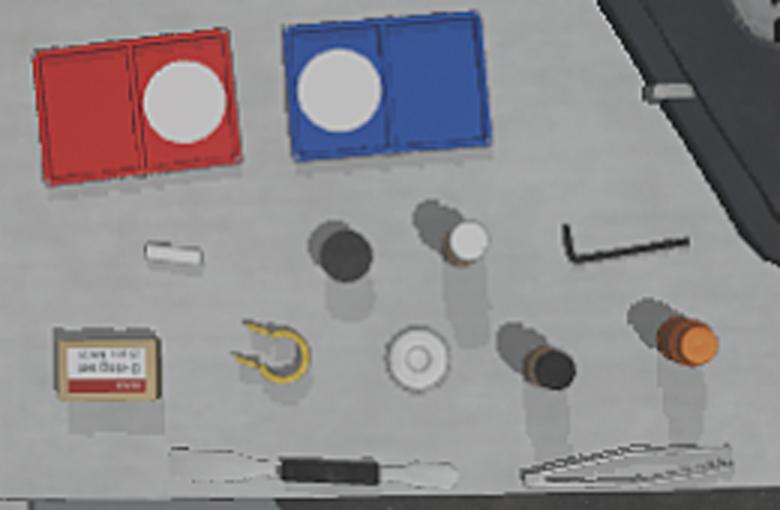

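View pics/sidec.png

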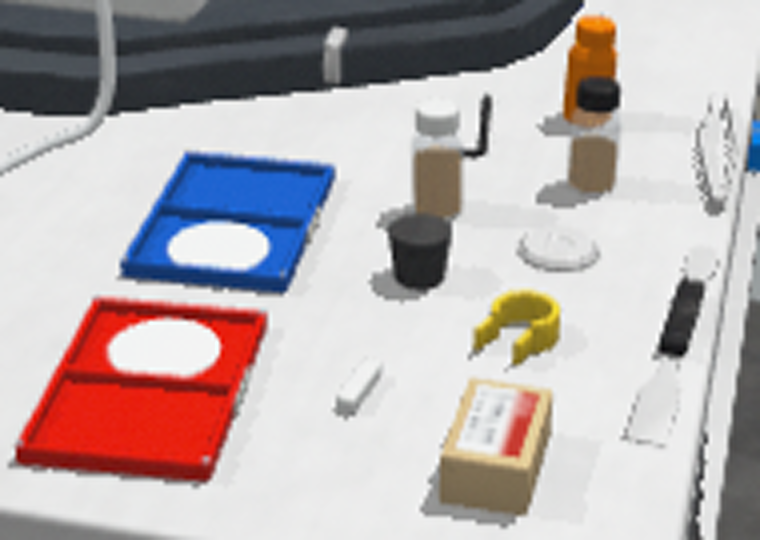

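The crops give these pixel positions. All are in crop pixels; divide by 3 (top) or 4 (side) and add the crop origin.
- **Trays:** red top corners (34,51), (228,29), (242,162), (45,186); blue (283,26), (478,11), (492,146), (293,160).
- **Vials:** cap tops at (468,241) white and (554,368) black.
- **Carton:** top face from (58,340) to (160,400).
- **Clip:** closed end on the right at (311,355), prongs to the left at (245,322) and (235,355).

```bash
cat >h.py <<'E'
import pickle,cv2,numpy as np
from bench import status,eyes
def ray(s,uv):
    d=(np.array(uv,float)-s["mtx"][:2,2])/s["mtx"][0,0]
    u=d.copy()
    for _ in range(20): u=d/(1+s["k1"]*(u@u))
    R,t=np.array(s["R"]),np.array(s["t"]); return -R.T@t, R.T@np.r_[u,1]
def w(s,uv,z):
    c,d=ray(s,uv); return (c+d*(z-c[2])/d[2])[:2]
def go(p,yaw=None):
    "tool-frame shift (cm) and turn rz (rad) from present pose to world p(mm), yaw(deg)"
    from scipy.spatial.transform import Rotation as Ro
    st=status.sense(); R0=Ro.from_euler("xyz",st["tcp_rot"],degrees=True)
    d=R0.inv().apply(np.array(p)-st["tool_pos"])/10
    rv=np.zeros(3)
    if yaw is not None: rv=(R0.inv()*Ro.from_euler("xyz",[180,0,yaw],degrees=True)).as_rotvec()
    print("pos",st["tool_pos"].round(1),st["tcp_rot"].round(1),"gap",round(st["finger_gap"],1),"t",st["time"],"-> shift",d.round(2),"turn",rv.round(3))
E
python3 - <<'E'
from h import *
T,S=[pickle.load(open(n+".pkl","rb")) for n in("top","side")]
tc=lambda x,y:((x+.5)/3-.5+185,(y+.5)/3-.5+120)
sc=lambda x,y:((x+.5)/4-.5+215,(y+.5)/4-.5+155)
print("cams",ray(T,(0,0))[0],ray(S,(0,0))[0])
for n,q in(("red",[(34,51),(228,29),(242,162),(45,186)]),("blue",[(283,26),(478,11),(492,146),(293,160)])):
    P=np.array([w(T,tc(*c),10) for c in q]); ydir=P[0]-P[1]+P[3]-P[2]
    print(n,P.round(1).tolist(),"c",P.mean(0),"ang",np.degrees(np.arctan2(-ydir[0],ydir[1])),np.linalg.norm(P-np.roll(P,1,0),axis=1))
P=np.array([w(S,sc(*c),10) for c in[(95,298),(267,313),(208,480),(17,463)]]);print("red side",P.mean(0))
P=np.array([w(S,sc(*c),10) for c in[(187,152),(335,168),(285,292),(122,275)]]);print("blue side",P.mean(0))
for n,c,z in[("disc red",(185,102),4),("disc blue",(339,90),4),("wv",(468,241),60),("bv",(554,368),60),("clip end",(311,357),12),("clip p1",(245,322),12),("clip p2",(235,355),12),("cliptop",(275,333),16),("clipbot",(275,384),12),("stopper",(346,256),28),("flange",(418,359),6),
 ("c1",(58,340),24),("c2",(157,337),24),("c3",(160,400),24),("c4",(60,402),24)]: print(n,w(T,tc(*c),z).round(1))
for n,c,z in[("wv",(438,106),60),("wvbase",(437,207),0),("bv",(599,86),60),("bvbase",(592,184),0),("stop",(420,226),28),
 ("c",(476,380),24),("c",(552,390),24),("c",(525,468),24),("c",(441,456),24),("clip cl",(531,292),16),("clip L",(493,305),16),("clip R",(560,315),16)]: print("S",n,w(S,sc(*c),z).round(1))
E
```

```text
cams [461.43980258 176.68447846 906.63172981] [324.98898941 962.40906698 467.12349167]
red [[616.4, 386.3], [627.1, 268.1], [546.5, 260.3], [534.2, 379.5]] c [581.02615021 323.53680381] ang 5.524137154895095 [ 82.41572684 118.68415639  80.97305867 119.80173091]
blue [[628.2, 234.9], [635.6, 117.3], [553.6, 110.6], [547.1, 229.8]] c [591.14720527 173.14514072] ang 3.343734053461331 [ 81.27436612 117.78368612  82.19877536 119.33279315]
red side [580.23884882 325.23490759]
blue side [589.98549486 174.75600222]
disc red [584.1 295.1]
disc blue [589.7 201.9]
wv [495.  128.9]
bv [422.7  81.7]
clip end [429.6 220.6]
clip p1 [450.9 259.5]
clip p2 [431.4 265.8]
cliptop [444.2 241.5]
clipbot [413.9 242.3]
stopper [488.7 198.5]
flange [427.1 157. ]
c1 [442.  369.3]
c2 [443.  310.4]
c3 [406.  309.2]
c4 [405.5 368.6]
S wv [497.  122.5]
S wvbase [496.8 119.1]
S bv [421.3  77.2]
S bvbase [421.8  72.5]
S stop [490.3 190.5]
S c [439.4 308.1]
S c [407.  307.4]
S c [408.6 364.1]
S c [442.3 364.7]
S clip cl [430.8 217.8]
S clip L [445.8 233.7]
S clip R [414.6 234.5]
```

The measurements fit the given sizes: the trays come out near 82x119, the carton near 37x59, and the base side of the scene is within reach. For y I trust the top view over the shallow side view. I'll start with the white vial, gripping across world x (yaw 90).

```bash
python3 -c "
from h import *
go((495.5,127.5,200),90)"
```

```text
pos [200.8 564.8 230.3] [-179.9   -0.   160.4] gap 85.2 t 0.1 -> shift [-42.42 -31.33   3.08] turn [-2.000e-03  1.000e-03  1.229e+00]
```

```bash
python3 -m handwheel '{"series": [[[-42.4,-31.3,3.1,0,0,1.229,0.65],[-42.4,-31.3,3.1,0,0,1.229,0.65],[-42.4,-31.3,3.1,0,0,1.229,0.65],[-42.4,-31.3,3.1,0,0,1.229,0.65],[-42.4,-31.3,3.1,0,0,1.229,0.65],[-42.4,-31.3,3.1,0,0,1.229,0.65],[-42.4,-31.3,3.1,0,0,1.229,0.65],[-42.4,-31.3,3.1,0,0,1.229,0.65],[-42.4,-31.3,3.1,0,0,1.229,0.65],[-42.4,-31.3,3.1,0,0,1.229,0.65],[-42.4,-31.3,3.1,0,0,1.229,0.65],[-42.4,-31.3,3.1,0,0,1.229,0.65]]]}' 60; python3 -c "
from h import *
go((495.5,127.5,100),90)"
```

```text
time: 1.6
tool_pos: [495.1, 129.3, 200.3]
tcp_rot: [-180.0, -0.0, 90.1]
ft_force: [-0.1, 0.0, 0.6]
finger_gap: 55.6
grip_force: 0.0
pos [495.1 129.3 200.3] [-180.    -0.    90.1] gap 55.6 t 1.6 -> shift [-0.18  0.04 10.03] turn [-0.    -0.     0.002]
```

```bash
python3 -m handwheel '{"series": [[[-0.1,0,6,0,0,0,0.65],[-0.1,0,11,0,0,0,0.65],[-0.1,0,15,0,0,0,0.65],[-0.1,0,17.8,0,0,0,0.65],[-0.1,0,17.8,0,0,0,0.65],[-0.1,0,17.8,0,0,0,0.65]]]}' 40; python3 -c "
from h import *
go((495.5,127.5,22),90)
s=eyes.snapshot('side');cv2.imwrite('pics/s1.png',cv2.resize(s['img'][120:260,240:420,::-1],None,fx=4,fy=4,interpolation=2))"
```

```text
time: 2.35
tool_pos: [496.4, 128.0, 23.7]
tcp_rot: [179.9, -0.0, 90.1]
ft_force: [0.7, 1.0, 0.9]
finger_gap: 55.4
grip_force: 0.0
pos [496.4 128.   23.7] [179.9  -0.   90.1] gap 55.4 t 2.35 -> shift [-0.05 -0.09  0.17] turn [ 0.002 -0.     0.001]
```

View pics/s1.png

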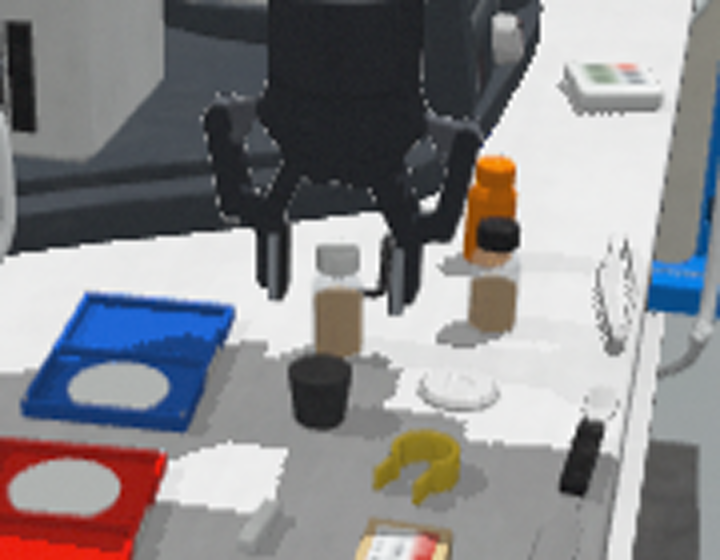

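The vial (x≈338) stands centred between the fingers (inner edges at about 290 and 385), and the fingertips match its depth. I'll close on it.

```bash
python3 -m handwheel '{"series": [[[0,0,0,0,0,0,0.2],[0,0,0,0,0,0,0.2],[0,0,0,0,0,0,0.2],[0,0,0,0,0,0,0.2],[0,0,0,0,0,0,0.2],[0,0,0,0,0,0,0.2]]]}' 40; python3 -c "
from h import *
go((589.7,202,110),90)"
```

```text
time: 3.15
tool_pos: [496.7, 127.5, 23.9]
tcp_rot: [179.9, -0.0, 90.0]
ft_force: [-3.0, 0.4, 7.1]
finger_gap: 25.6
grip_force: 39.1
pos [496.7 127.5  23.9] [179.9  -0.   90. ] gap 25.6 t 3.15 -> shift [ 7.45  9.32 -8.59] turn [ 0.002 -0.    -0.   ]
```

```bash
python3 -m handwheel '{"series": [[[0,0,-1,0,0,0,0.2],[0,0,-2.5,0,0,0,0.2],[0,0,-4,0,0,0,0.2],[0,0,-5,0,0,0,0.2],[0,0,-5,0,0,0,0.2]]]}'; python3 -c "
from h import *
go((589.7,202,110),90)
s=eyes.snapshot('side');a=cv2.resize(s['img'][100:240,240:420,::-1],None,fx=3,fy=3,interpolation=2)
s=eyes.snapshot('top');b=cv2.resize(s['img'][120:260,270:400,::-1],None,fx=3,fy=3,interpolation=2)
import numpy as np
cv2.imwrite('pics/s2.png',cv2.hconcat([a[:, :400],b]))"
```

```text
time: 3.78
tool_pos: [496.6, 127.4, 73.7]
tcp_rot: [179.9, -0.0, 90.0]
ft_force: [-0.3, 0.7, -0.8]
finger_gap: 25.7
grip_force: 39.5
pos [496.6 127.4  73.7] [179.9  -0.   90. ] gap 25.7 t 3.775 -> shift [ 7.46  9.32 -3.6 ] turn [ 0.002 -0.    -0.   ]
```

View pics/s2.png

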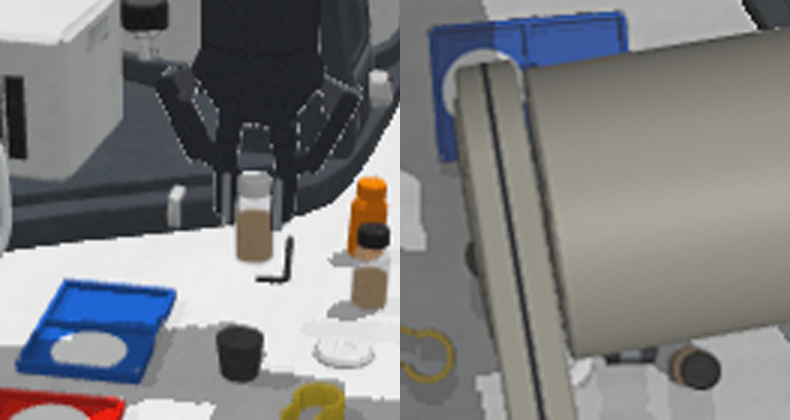

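The vial is held upright and clear of the table. Next, over the blue disc.

```bash
python3 -m handwheel '{"series": [[[2,3,-3.6,0,0,0,0.2],[4.5,6,-3.6,0,0,0,0.2],[7.5,9.3,-3.6,0,0,0,0.2],[7.5,9.3,-2,0,0,0,0.2],[7.5,9.3,1,0,0,0,0.2],[7.5,9.3,3,0,0,0,0.2],[7.5,9.3,3.8,0,0,0,0.2],[7.5,9.3,4.2,0,0,0,0.2],[7.5,9.3,4.2,0,0,0,0.2],[7.5,9.3,4.2,0,0,0,0.2]]]}'; python3 -c "
from h import *
go((589.7,202,29),90)
s=eyes.snapshot('side');a=cv2.resize(s['img'][130:250,230:400,::-1],None,fx=4,fy=4,interpolation=2)
cv2.imwrite('pics/s3.png',a)"
```

```text
time: 5.12
tool_pos: [589.4, 202.5, 31.4]
tcp_rot: [179.9, -0.0, 90.0]
ft_force: [-0.5, -0.5, -0.4]
finger_gap: 25.6
grip_force: 39.5
pos [589.4 202.5  31.4] [179.9  -0.   90. ] gap 25.6 t 5.125 -> shift [-0.05  0.03  0.24] turn [ 0.002 -0.    -0.   ]
```

View pics/s3.png

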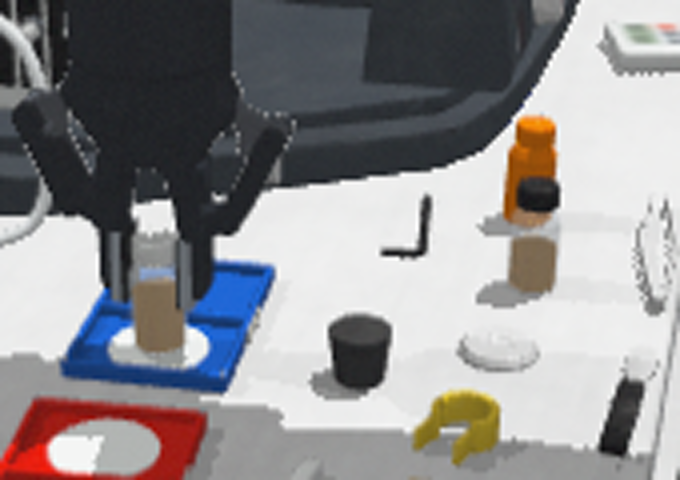

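The vial base is over the disc centre (160,345) and about 3 mm above it. I'll lower it and watch the force.

```bash
python3 -m handwheel '{"series": [[[0,0,0.15,0,0,0,0.2],[0,0,0.25,0,0,0,0.2],[0,0,0.3,0,0,0,0.2],[0,0,0.3,0,0,0,0.2]]]}'
```

```text
time: 5.68
tool_pos: [588.8, 202.4, 27.9]
tcp_rot: [180.0, -0.0, 90.0]
ft_force: [-2.3, -0.1, 5.4]
finger_gap: 25.7
grip_force: 40.2
```

Contact at 5 N. I'll release and rise, then work out the move to the clip.

```bash
python3 -m handwheel '{"series": [[[0,0,0,0,0,0,0.45],[0,0,0,0,0,0,0.6],[0,0,0,0,0,0,0.6],[0,0,-1.5,0,0,0,0.6],[0,0,-4,0,0,0,0.6],[0,0,-8,0,0,0,0.6],[0,0,-11,0,0,0,0.6],[0,0,-11,0,0,0,0.6]]]}'; python3 - <<'E'
from h import *
S=eyes.snapshot('side'); cv2.imwrite('pics/s4.png',cv2.resize(S['img'][150:270,230:400,::-1],None,fx=4,fy=4,interpolation=2))
# clip mask from first top picture
T=pickle.load(open('top.pkl','rb')); h=cv2.cvtColor(T['img'],cv2.COLOR_RGB2HSV)
m=cv2.inRange(h,(18,110,60),(35,255,255)); m[:220]=0;m[260:]=0;m[:,:255]=0;m[:,300:]=0
ys,xs=np.nonzero(m); P=np.array([w(T,(x,y),13) for x,y in zip(xs,ys)])
(c,s,a)=cv2.minAreaRect(P.astype(np.float32)); print(len(P),c,s,a,P.min(0),P.max(0))
go((430,235,110),90)
E
```

```text
time: 6.68
tool_pos: [591.3, 203.0, 142.4]
tcp_rot: [179.6, -0.1, 90.0]
ft_force: [0.8, 0.5, 0.2]
finger_gap: 50.9
grip_force: 0.0
98 (432.1194152832031, 241.73895263671875) (39.71000671386719, 30.387056350708008) 69.11714935302734 [415.00913411 222.88002658] [449.10702425 263.93322064]
pos [590.  202.6 139.9] [ 1.798e+02 -1.000e-01  9.000e+01] gap 51.0 t 6.725 -> shift [  3.23 -16.01   2.93] turn [ 0.004 -0.001  0.   ]
```

View pics/s4.png

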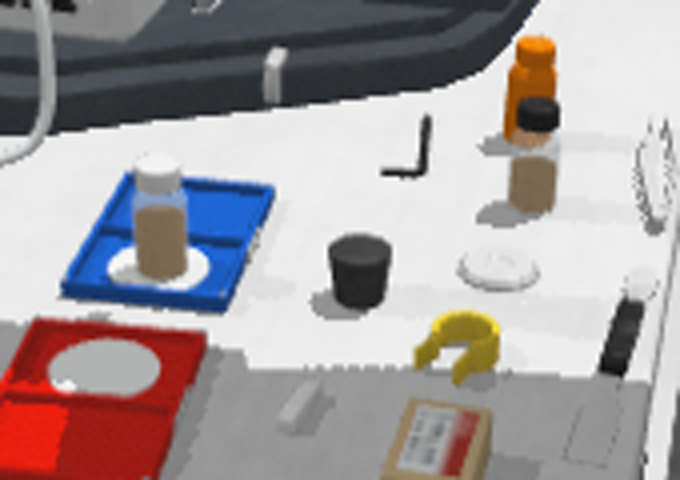

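The white vial stands well on its disc at (160,225). The clip's long axis lies about 72° from world x with the closed end toward −y, so I'll grip it at about (432,238) with yaw 72.

```bash
python3 -m handwheel '{"series": [[[1,-5,2,0,0,0.1,0.62],[2.5,-10,4,0,0,0.314,0.62],[3.5,-15.8,4,0,0,0.314,0.62],[3.5,-15.8,4,0,0,0.314,0.62],[3.5,-15.8,6,0,0,0.314,0.62],[3.5,-15.8,6,0,0,0.314,0.62],[3.5,-15.8,6,0,0,0.314,0.62]]]}'; python3 -c "
from h import *
go((432,238,7),72)"
```

```text
time: 7.6
tool_pos: [431.1, 237.2, 77.5]
tcp_rot: [-180.0, 0.0, 72.0]
ft_force: [0.6, 1.0, -0.2]
finger_gap: 53.0
grip_force: 0.0
pos [431.1 237.2  77.5] [-180.    0.   72.] gap 53.0 t 7.6 -> shift [0.11 0.06 7.05] turn [-0.  0. -0.]
```

```bash
python3 -m handwheel '{"series": [[[0.1,0.1,3,0,0,0,0.62],[0.1,0.1,5.5,0,0,0,0.62],[0.1,0.1,6.7,0,0,0,0.62],[0.1,0.1,7.0,0,0,0,0.62],[0.1,0.1,7.0,0,0,0,0.62]]]}' 30; python3 -c "
from h import *
go((432,238,7),72)
s=eyes.snapshot('side');a=cv2.resize(s['img'][160:270,280:420,::-1],None,fx=4,fy=4,interpolation=2)
cv2.imwrite('pics/s5.png',a)"
```

```text
time: 8.22
tool_pos: [432.6, 238.2, 8.1]
tcp_rot: [180.0, -0.0, 72.0]
ft_force: [0.1, 0.1, 0.7]
finger_gap: 52.9
grip_force: 0.0
pos [432.6 238.2   8.1] [180.  -0.  72.] gap 52.9 t 8.225 -> shift [-0.03 -0.05  0.11] turn [ 0.001 -0.001  0.   ]
```

View pics/s5.png

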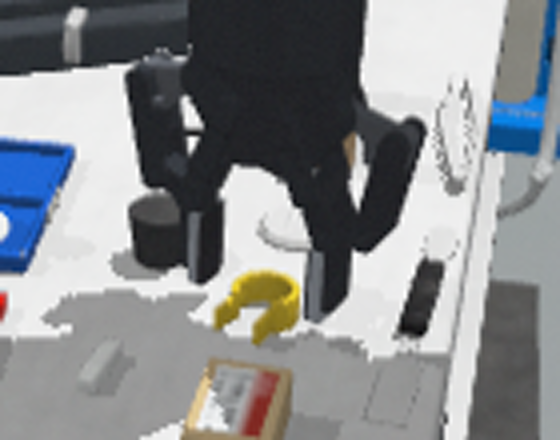

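The fingertips at (203,283) and (322,320) straddle the ring at (262,298), clear of the stopper, so I can close.

```bash
python3 -m handwheel '{"series": [[[0,0,0.1,0,0,0,0.25],[0,0,0.1,0,0,0,0.25],[0,0,0.1,0,0,0,0.25],[0,0,0.1,0,0,0,0.25],[0,0,0.1,0,0,0,0.25],[0,0,0.1,0,0,0,0.25],[0,0,-1,0,0,0,0.25],[0,0,-3,0,0,0,0.25],[0,0,-6,0,0,0,0.25],[0,0,-7,0,0,0,0.25],[0,0,-7,0,0,0,0.25]]]}'; python3 -c "
from h import *
go((592.9,141,79),93.3)
s=eyes.snapshot('side');a=cv2.resize(s['img'][130:240,280:420,::-1],None,fx=4,fy=4,interpolation=2)
cv2.imwrite('pics/s6.png',a)"
```

```text
time: 9.65
tool_pos: [432.4, 238.2, 78.0]
tcp_rot: [179.9, -0.1, 72.0]
ft_force: [-0.5, -0.8, -0.4]
finger_gap: 29.6
grip_force: 29.8
pos [432.4 238.2  78. ] [ 1.799e+02 -1.000e-01  7.200e+01] gap 29.6 t 9.65 -> shift [-4.29 18.26 -0.08] turn [ 0.001 -0.001 -0.372]
```

View pics/s6.png

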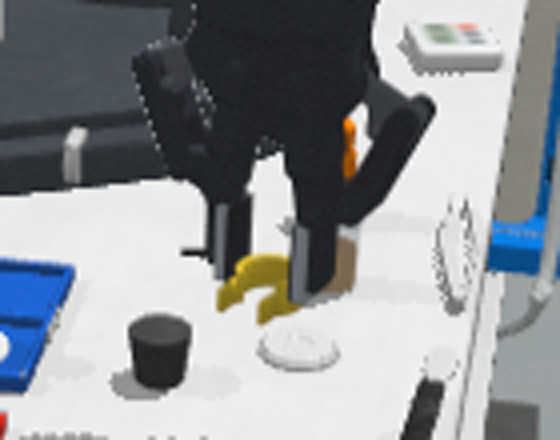

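The clip is held flat. I'll go over with extra height to clear the vial in the tray.

```bash
python3 -m handwheel '{"series": [[[0,0,-5,0,0,0,0.25],[-1,5,-5,0,0,-0.1,0.25],[-2.5,11,-5,0,0,-0.25,0.25],[-4.3,16,-5,0,0,-0.372,0.25],[-4.3,18.3,-5,0,0,-0.372,0.25],[-4.3,18.3,-5,0,0,-0.372,0.25],[-4.3,18.3,-1,0,0,-0.372,0.25],[-4.3,18.3,2.5,0,0,-0.372,0.25],[-4.3,18.3,5,0,0,-0.372,0.25],[-4.3,18.3,5.9,0,0,-0.372,0.25],[-4.3,18.3,5.9,0,0,-0.372,0.25]]]}'; python3 -c "
from h import *
go((592.9,141,11),93.3)
s=eyes.snapshot('side');a=cv2.resize(s['img'][140:250,220:340,::-1],None,fx=5,fy=5,interpolation=2)
cv2.imwrite('pics/s7.png',a)"
```

```text
time: 11.08
tool_pos: [591.5, 140.9, 17.6]
tcp_rot: [-179.9, 0.0, 93.4]
ft_force: [0.1, -0.0, 0.6]
finger_gap: 29.8
grip_force: 29.9
pos [591.5 140.9  17.6] [-179.9    0.    93.4] gap 29.8 t 11.075 -> shift [0.   0.14 0.66] turn [-0.002  0.     0.001]
```

View pics/s7.png

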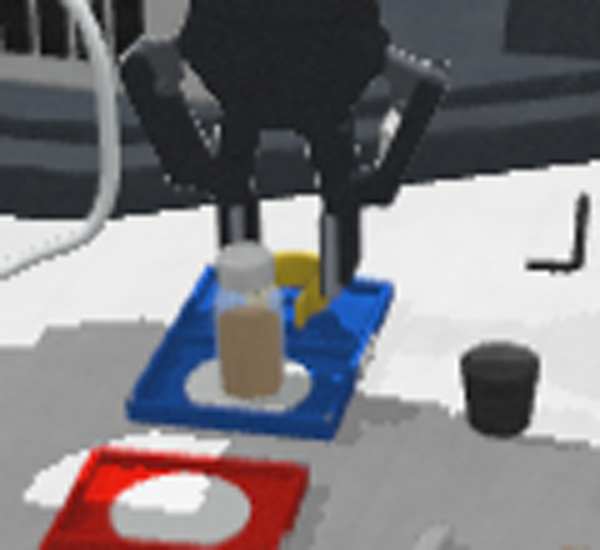

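```bash
python3 -c "
from h import *
S=pickle.load(open('side.pkl','rb'))
f=lambda x,y,z:print(w(S,(220+(x+.5)/5-.5,140+(y+.5)/5-.5),z).round(1))
f(296,253,26.5);f(302,328,11);f(302,300,26.5);f(210,267,10);f(393,283,10)
"
```

```text
[593.8 121.6]
[580.6 157. ]
[578.9 161.6]
[635.6 112.5]
[555.6 106.8]
```

The clip spans y from about 121 to 160 and the bay from 114 to 168, so it's centred. I'll lower and release it.

```bash
python3 -m handwheel '{"series": [[[0,0.1,0.3,0,0,0,0.25],[0,0.1,0.5,0,0,0,0.25],[0,0.1,0.6,0,0,0,0.25],[0,0.1,0.65,0,0,0,0.25],[0,0.1,0.65,0,0,0,0.25]]]}'; python3 -c "
from h import *
go((592.9,141,11),93.3)"
```

```text
time: 11.75
tool_pos: [593.7, 140.5, 11.8]
tcp_rot: [-180.0, 0.0, 93.3]
ft_force: [0.3, 0.4, 0.3]
finger_gap: 30.0
grip_force: 29.9
pos [593.7 140.5  11.8] [-180.     0.    93.3] gap 30.0 t 11.75 -> shift [ 0.05 -0.07  0.08] turn [-0.  0.  0.]
```

```bash
python3 -m handwheel '{"series": [[[0,0,0.1,0,0,0,0.25],[0,0,0.1,0,0,0,0.25],[0,0,0.1,0,0,0,0.52],[0,0,0.1,0,0,0,0.52],[0,0,0.1,0,0,0,0.52],[0,0,-2,0,0,0,0.52],[0,0,-5,0,0,0,0.52],[0,0,-10,0,0,0,0.6],[0,0,-12,0,0,0,0.65],[0,0,-12,0,0,0,0.65]]]}'; python3 -c "
from h import *
go((422,80,120),90)"
```

```text
time: 13.0
tool_pos: [595.5, 140.8, 135.0]
tcp_rot: [179.7, -0.0, 93.3]
ft_force: [-0.1, 1.0, -0.8]
finger_gap: 55.4
grip_force: 0.0
pos [595.5 140.8 135. ] [179.7  -0.   93.3] gap 55.4 t 13.0 -> shift [ -5.07 -17.68   1.4 ] turn [ 0.005 -0.001  0.058]
```

Next, the black-capped vial, with a top picture on the way to check the clip.

```bash
python3 -m handwheel '{"series": [[[-2,-6,1.4,0,0,0.058,0.65],[-4,-12,1.4,0,0,0.058,0.65],[-5.1,-17.6,1.4,0,0,0.058,0.65],[-5.1,-17.6,1.4,0,0,0.058,0.65],[-5.1,-17.6,1.4,0,0,0.058,0.65],[-5.1,-17.6,1.4,0,0,0.058,0.65]]]}'; python3 -c "
from h import *
go((422,80,22),90)
s=eyes.snapshot('top');a=cv2.resize(s['img'][115:260,220:440,::-1],None,fx=3,fy=3,interpolation=2)
cv2.imwrite('pics/t8.png',a)"
```

```text
time: 13.75
tool_pos: [422.0, 79.6, 117.9]
tcp_rot: [180.0, -0.0, 90.0]
ft_force: [-0.4, 0.9, -0.6]
finger_gap: 55.7
grip_force: 0.0
pos [422.   79.6 117.9] [180.  -0.  90.] gap 55.7 t 13.75 -> shift [ 0.04 -0.    9.59] turn [ 0. -0.  0.]
```

View pics/t8.png

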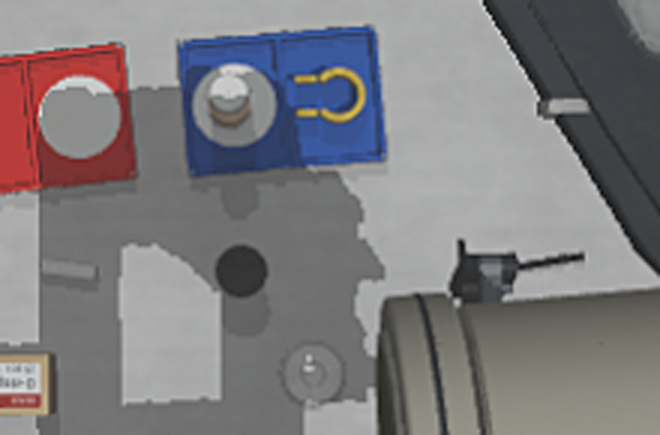

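The clip lies flat in the plain bay at (330,95) and the white vial stands on its disc. I'll descend on the black vial, grip it and lift.

```bash
python3 -m handwheel '{"series": [[[0,0,4,0,0,0,0.65],[0,0,7.5,0,0,0,0.65],[0,0,9.3,0,0,0,0.65],[0,0,9.6,0,0,0,0.65],[0,0,9.6,0,0,0,0.65]]]}' 40; python3 -c "
from h import *
go((422,80,22),90)
s=eyes.snapshot('side');a=cv2.resize(s['img'][130:240,300:430,::-1],None,fx=4,fy=4,interpolation=2)
cv2.imwrite('pics/s9.png',a)"
```

```text
time: 14.42
tool_pos: [421.6, 79.6, 22.2]
tcp_rot: [180.0, -0.0, 90.0]
ft_force: [0.5, -0.7, 0.4]
finger_gap: 55.4
grip_force: 0.0
pos [421.6  79.6  22.2] [180.  -0.  90.] gap 55.4 t 14.425 -> shift [0.04 0.04 0.02] turn [ 0. -0.  0.]
```

View pics/s9.png

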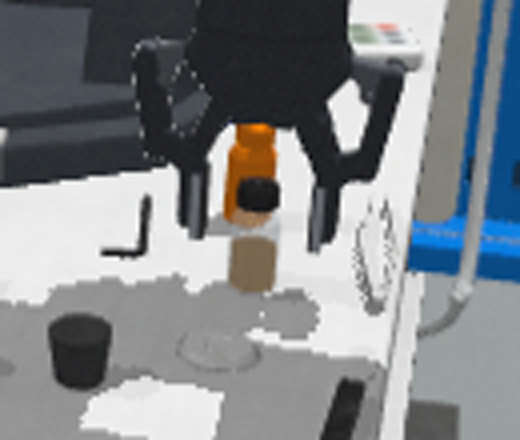

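The black vial (258,260) is centred between the fingers, with the orange one well behind. I'll grip and lift it.

```bash
python3 -m handwheel '{"series": [[[0,0,0,0,0,0,0.2],[0,0,0,0,0,0,0.2],[0,0,0,0,0,0,0.2],[0,0,0,0,0,0,0.2],[0,0,0,0,0,0,0.2],[0,0,0,0,0,0,0.2],[0,0,-1,0,0,0,0.2],[0,0,-3,0,0,0,0.2],[0,0,-6,0,0,0,0.2],[0,0,-9.5,0,0,0,0.2],[0,0,-9.5,0,0,0,0.2]]]}' 40; python3 -c "
from h import *
go((583.9,295.1,118),90)"
```

```text
time: 15.85
tool_pos: [423.3, 79.6, 120.5]
tcp_rot: [179.6, -0.0, 90.0]
ft_force: [0.5, 0.8, -0.5]
finger_gap: 25.8
grip_force: 39.5
pos [423.3  79.6 120.5] [179.6  -0.   90. ] gap 25.8 t 15.85 -> shift [21.55 16.06  0.36] turn [ 0.006 -0.     0.   ]
```

```bash
python3 -m handwheel '{"series": [[[4,3,0,0,0,0,0.2],[9,6.5,0,0,0,0,0.2],[14,10.5,0,0,0,0,0.2],[19,14.2,0,0,0,0,0.2],[21.5,16.1,0,0,0,0,0.2],[21.5,16.1,0,0,0,0,0.2],[21.5,16.1,3,0,0,0,0.2],[21.5,16.1,6,0,0,0,0.2],[21.5,16.1,8,0,0,0,0.2],[21.5,16.1,8.6,0,0,0,0.2],[21.5,16.1,8.6,0,0,0,0.2]]]}'; python3 -c "
from h import *
go((583.9,295.1,26.5),90)
s=eyes.snapshot('side');a=cv2.resize(s['img'][150:270,210:350,::-1],None,fx=4,fy=4,interpolation=2)
cv2.imwrite('pics/s10.png',a)"
```

```text
time: 17.23
tool_pos: [582.0, 294.2, 31.0]
tcp_rot: [-180.0, 0.0, 90.0]
ft_force: [-0.1, 0.2, -0.1]
finger_gap: 25.6
grip_force: 39.5
pos [582.  294.2  31. ] [-180.    0.   90.] gap 25.6 t 17.225 -> shift [0.09 0.19 0.45] turn [-0.  0. -0.]
```

View pics/s10.png

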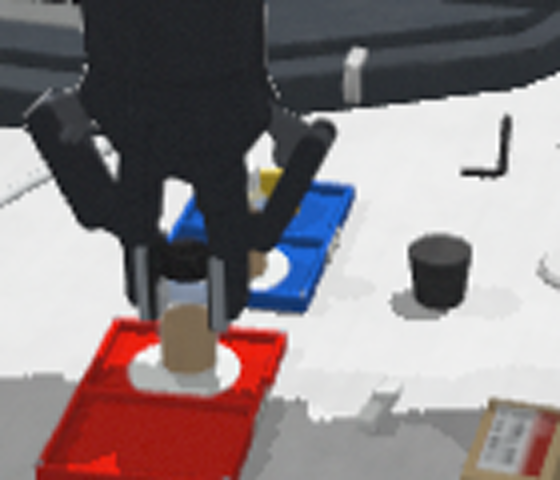

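The vial base (187,367) is over the disc centre (184,367). I'll lower it.

```bash
python3 -m handwheel '{"series": [[[0,0.1,0.2,0,0,0,0.2],[0,0.1,0.35,0,0,0,0.2],[0,0.1,0.42,0,0,0,0.2],[0,0.1,0.45,0,0,0,0.2],[0,0.1,0.45,0,0,0,0.2]]]}'
```

```text
time: 17.9
tool_pos: [583.2, 294.6, 26.9]
tcp_rot: [180.0, -0.0, 90.0]
ft_force: [-1.5, -0.7, 6.4]
finger_gap: 26.0
grip_force: 40.0
```

```bash
python3 -m handwheel '{"series": [[[0,0,0,0,0,0,0.45],[0,0,0,0,0,0,0.6],[0,0,0,0,0,0,0.6],[0,0,-1.5,0,0,0,0.6],[0,0,-4,0,0,0,0.6],[0,0,-8,0,0,0,0.65],[0,0,-9.5,0,0,0,0.7],[0,0,-9.5,0,0,0,0.7]]]}'; python3 -c "
from h import *
go((424.2,338.5,100),90.5)"
```

```text
time: 18.9
tool_pos: [584.1, 295.0, 123.3]
tcp_rot: [179.8, -0.1, 90.0]
ft_force: [-0.4, 0.8, -0.1]
finger_gap: 60.4
grip_force: 0.0
pos [584.1 295.  123.3] [ 1.798e+02 -1.000e-01  9.000e+01] gap 60.4 t 18.9 -> shift [  4.35 -15.99   2.28] turn [ 0.003 -0.001 -0.009]
```

```bash
python3 -m handwheel '{"series": [[[1.5,-5,0,0,0,0,0.7],[3,-10.5,0,0,0,0,0.7],[4.35,-16,0,0,0,-0.009,0.7],[4.35,-16,3,0,0,-0.009,0.7],[4.35,-16,6,0,0,-0.009,0.7],[4.35,-16,6,0,0,-0.009,0.7],[4.35,-16,6,0,0,-0.009,0.7]]]}'; python3 -c "
from h import *
go((424.2,338.5,10),90.5)"
```

```text
time: 19.77
tool_pos: [422.9, 337.8, 61.3]
tcp_rot: [-180.0, 0.0, 90.5]
ft_force: [-0.1, 0.1, 0.6]
finger_gap: 60.1
grip_force: 0.0
pos [422.9 337.8  61.3] [-180.     0.    90.5] gap 60.1 t 19.775 -> shift [0.07 0.13 5.13] turn [-0.001  0.     0.   ]
```

```bash
python3 -m handwheel '{"series": [[[0.05,0.1,2.5,0,0,0,0.7],[0.05,0.1,4.5,0,0,0,0.7],[0.05,0.1,5.1,0,0,0,0.7],[0.05,0.1,5.1,0,0,0,0.7],[0.05,0.1,5.1,0,0,0,0.3],[0.05,0.1,5.1,0,0,0,0.3],[0.05,0.1,5.1,0,0,0,0.3],[0.05,0.1,5.1,0,0,0,0.3],[0.05,0.1,5.1,0,0,0,0.3],[0.05,0.1,5.1,0,0,0,0.3]]]}' 35; python3 -c "
from h import *
go((424.2,338.5,10),90.5)"
```

```text
time: 21.02
tool_pos: [425.0, 339.2, 11.8]
tcp_rot: [179.9, -0.1, 90.5]
ft_force: [-0.6, 0.0, 7.5]
finger_gap: 35.2
grip_force: 35.9
pos [425.  339.2  11.8] [ 1.799e+02 -1.000e-01  9.050e+01] gap 35.2 t 21.025 -> shift [-0.07 -0.08  0.18] turn [ 0.002 -0.001  0.   ]
```

```bash
python3 -m handwheel '{"series": [[[0,0,-1,0,0,0,0.3],[0,0,-3,0,0,0,0.3],[0,0,-6,0,0,0,0.3],[0,0,-10,0,0,0,0.3],[0,0,-11,0,0,0,0.3],[0,0,-11,0,0,0,0.3]]]}'; python3 -c "
from h import *
go((578.2,352.9,120),185.5)"
```

```text
time: 21.78
tool_pos: [424.3, 338.7, 120.9]
tcp_rot: [179.9, -0.0, 90.5]
ft_force: [-0.2, -0.1, -1.6]
finger_gap: 34.8
grip_force: 35.1
pos [424.3 338.7 120.9] [179.9  -0.   90.5] gap 34.8 t 21.775 -> shift [ 1.28 15.4   0.12] turn [ 0.002  0.    -1.658]
```

```bash
python3 -m handwheel '{"series": [[[0.2,3,0,0,0,-0.18,0.3],[0.4,6,0,0,0,-0.36,0.3],[0.7,9,0,0,0,-0.54,0.3],[1,12,0,0,0,-0.72,0.3],[1.3,15.4,0,0,0,-0.9,0.3],[1.3,15.4,0,0,0,-1.08,0.3],[1.3,15.4,0,0,0,-1.26,0.3],[1.3,15.4,0,0,0,-1.44,0.3],[1.3,15.4,0,0,0,-1.6,0.3],[1.3,15.4,0,0,0,-1.658,0.3],[1.3,15.4,0,0,0,-1.658,0.3],[1.3,15.4,0,0,0,-1.658,0.3]]]}'; python3 -c "
from h import *
go((578.2,352.9,19),185.5)"
```

```text
time: 23.28
tool_pos: [577.1, 352.5, 118.9]
tcp_rot: [-180.0, -0.1, -174.6]
ft_force: [-0.5, -0.2, -0.3]
finger_gap: 34.5
grip_force: 35.3
pos [577.1 352.5 118.9] [-1.800e+02 -1.000e-01 -1.746e+02] gap 34.5 t 23.275 -> shift [-0.13  0.04  9.99] turn [-0.001 -0.002 -0.001]
```

```bash
python3 -m handwheel '{"series": [[[-0.1,0,3,0,0,0,0.3],[-0.1,0,6,0,0,0,0.3],[-0.1,0,8.5,0,0,0,0.3],[-0.1,0,9.1,0,0,0,0.3],[-0.1,0,9.1,0,0,0,0.3]]]}'; python3 -c "
from h import *
go((578.2,352.9,16),185.5)
s=eyes.snapshot('side');a=cv2.resize(s['img'][170:290,200:340,::-1],None,fx=5,fy=5,interpolation=2)
cv2.imwrite('pics/s11.png',a)"
```

```text
time: 23.9
tool_pos: [578.7, 352.9, 29.2]
tcp_rot: [-180.0, -0.0, -174.5]
ft_force: [-0.0, 0.6, -0.1]
finger_gap: 34.9
grip_force: 35.2
pos [578.7 352.9  29.2] [-180.    -0.  -174.5] gap 34.9 t 23.9 -> shift [0.05 0.01 1.32] turn [-0.    -0.001 -0.   ]
```

View pics/s11.png

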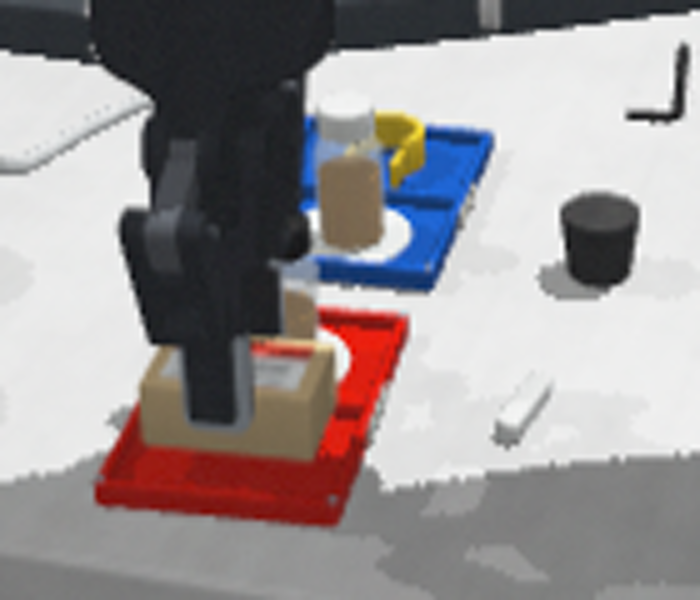

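```bash
python3 -c "
from h import *
S=pickle.load(open('side.pkl','rb'))
f=lambda x,y,z:print(w(S,(200+(x+.5)/5-.5,170+(y+.5)/5-.5),z).round(1))
f(143,445,17.4);f(320,460,17.4);f(335,345,41.4);f(97,487,10);f(340,507,10);f(409,317,10)
"
```

```text
[605.4 368.5]
[545.9 362. ]
[550.7 329.7]
[615.3 384.8]
[534.8 375.4]
[547.1 257.9]
```

Measured in the same view, the carton is within 2 mm and 1° of the bay centre, so I'll lower it.

```bash
python3 -m handwheel '{"series": [[[0,0,0.5,0,0,0,0.3],[0,0,0.9,0,0,0,0.3],[0,0,1.15,0,0,0,0.3],[0,0,1.25,0,0,0,0.3],[0,0,1.25,0,0,0,0.3],[0,0,1.25,0,0,0,0.3]]]}'
```

```text
time: 24.7
tool_pos: [578.9, 353.0, 16.9]
tcp_rot: [180.0, 0.0, -174.5]
ft_force: [-0.8, -0.8, -0.1]
finger_gap: 35.0
grip_force: 35.2
```

```bash
python3 -m handwheel '{"series": [[[0,0,0.1,0,0,0,0.3],[0,0,0.1,0,0,0,0.3],[0,0,0.15,0,0,0,0.3]]]}'
```

```text
time: 25.08
tool_pos: [579.0, 353.0, 15.9]
tcp_rot: [180.0, 0.0, -174.5]
ft_force: [-2.2, -0.3, 6.5]
finger_gap: 34.8
grip_force: 36.0
```

Contact. I'll release, rise, and draw back toward the base so the top camera can see the trays.

```bash
python3 -m handwheel '{"series": [[[0,0,0,0,0,0,0.5],[0,0,0,0,0,0,0.5],[0,0,0,0,0,0,0.5],[0,0,-2,0,0,0,0.5],[0,0,-5,0,0,0,0.5],[0,0,-10,0,0,0,0.5],[3,3,-15,0,0,0,0.5],[7,5,-18,0,0,0,0.5],[13,5,-20,0,0,0,0.5],[16,5,-20,0,0,0,0.5],[16,5,-20,0,0,0,0.5],[16,5,-20,0,0,0,0.5]]]}'; python3 -c "
from h import *
s=eyes.snapshot('top');a=cv2.resize(s['img'][115:265,185:345,::-1],None,fx=2.5,fy=2.5,interpolation=2)
s=eyes.snapshot('side');b=cv2.resize(s['img'][160:290,205:365,::-1],(400,375),interpolation=2)
cv2.imwrite('pics/f12.png',cv2.hconcat([a,b]))"
```

```text
time: 26.58
tool_pos: [415.4, 387.4, 216.2]
tcp_rot: [180.0, 0.1, -174.5]
ft_force: [0.5, 0.5, -0.6]
finger_gap: 42.5
grip_force: 0.0
```

View pics/f12.png

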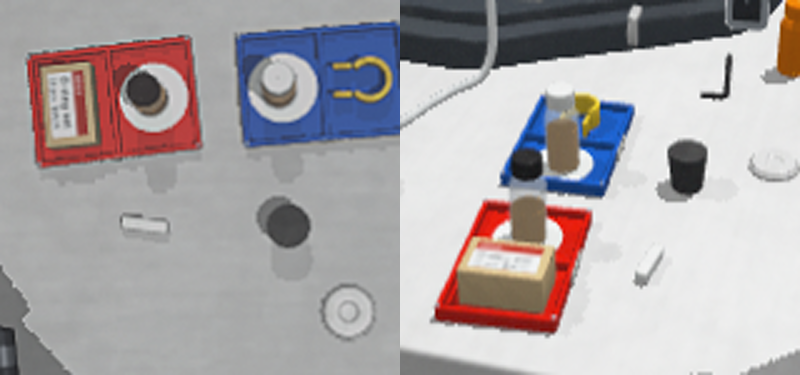

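Both kits are complete: the vials stand on their discs at about (150,95) and (283,85). The carton lies flat along the bay's long side at (70,105), the clip lies flat at (360,80), and the distractors haven't moved.

```bash
python3 -c "
from bench import r
print(r.hand_in())"
```

```text
the job is handed in; nothing more can be done
None
```

Both kits are in their trays as asked; the final pictures show the vials upright and the stopper, flange and stirring bar not moved, and I handed the job in at about 27 s (the hand-in call returned no verdict).

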